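# Check the free play of a panel press handle

### The job

Check the free play in the handle of the panel press: by its wooden grip, swing it gently anticlockwise (seen from above) until it comes firmly up against the screw, then clockwise until it comes up against the screw the other way, never pushing so hard that the screw turns. On the way the handle itself pushes the two little riders out to mark the ends of the play; do not touch the riders. Then swing the handle back to the middle between the two ends, let go of it, and leave the other things on the table alone.

Things in the scene. Friction and masses are not known exactly. Their poses are not given: they have to be found in the camera images.
- press: Grey iron screw press fixed to the table: base 260 x 240 x 20 mm, two posts at y = +-100 mm, crosshead top at 165 mm. Origin: underside of the base, on the vertical axis of screw and handle. The handle is on its -x side; at handle angle 0 the bar points along -x. An aluminium arc plate with ticks lies on that side, 62 to 108 mm from the axis, 160 to 165 mm high.
- handle: Dark steel handle: cap (radius 55 mm, top at 192 mm) and a bar 20 mm wide, 174 to 192 mm high, out to 150 mm along its -x. Origin on the press axis at table height. Yaw minus the press's yaw is its angle, anticlockwise positive (grip goes to the press's -y); at the start within 0.09 rad of 0. Friction 0.06 N m (0.5 N at the grip); stays where left.
- grip (a point): Middle of the upright round wooden grip, 20 mm in diameter, 135 mm from the axis, 220 mm above the table; its top is at 242 mm, the bar below it at 192 mm. The ends of the free play are hidden and differ each time: between 0.18 and 0.42 rad each side of angle 0, not equally far. There the force at the grip rises by a few N per mm; a push of 2 to 6 N finds a firm stop.
- screw: Steel screw on the press axis; a crosswise tab 26 mm long shows on top of the handle's cap, top at 208 mm. Origin on the axis at table height; its x axis is parallel to the press's x at the start. The handle meets it at each end of the free play; pushed there with more than about 12 N at the grip it gives way and turns, which it must not.
- rider_a: Rider that marks the anticlockwise end, on the press's -y side of the bar: steel clip on the arc plate with an upright pin 12 mm in diameter, 85 mm from the axis, top at 188 mm (below the bar's top). Only the side of the bar pushes it (0.5 N at the grip); it stays where it was pushed. It trails a thin brass strip that carries the other rider along. Origin on the press axis.
- rider_b: The like rider for the clockwise end, on the press's +y side of the bar. It sits with light friction on the brass strip of the first rider: it goes along when that one moves, and slides outwards on the strip when the bar pushes it. Origin on the press axis.
- middle (a point): No visible part: the point half way round between the two riders, on the circle of the grip (135 mm from the axis, 220 mm above the table). It is the middle of the free play only after both riders have been pushed to the ends.
- tin: Bystander: open aluminium wax tin, 76 mm wide, 55 mm high, beside the press on its +y side. Origin under its centre.
- brush: Bystander: brush 200 mm long lying on the press's -y side. Origin at its middle.
- knife: Bystander: spatula 240 mm long lying beyond the brush. Origin at its middle.

How it is judged (in metres and radians):
On the way, in this order (a step that is already met when the one before it is completed fails the run):
1. the handle is swung anticlockwise up against the screw (contact over 3 N at the dog, about 1 N more at the grip) (contact force between handle and screw above 3 N and y of grip in the frame of press below -0.015 m), for 0.1 s.
2. the handle is swung clockwise up against the screw the other way (contact force between handle and screw above 3 N and y of grip in the frame of press above 0.015 m), for 0.1 s.
At the end, for the whole second after the job is handed in: After both ends have been felt, the handle stands at rest and released with its grip within 6 mm of the middle between the two riders, which still mark the ends of the play (horizontal distance between grip and middle below 0.006 m and angular speed of handle below 0.05 rad/s); the robot touches nothing.
It fails at once if the screw is turned by more than 0.04 rad (pushed too hard) (angle between the x axis of screw and the x axis of press, either way round above 0.04 rad).
It fails at once if the robot touches a rider (over 1 N) (contact force between any of the fingers, the arm and rider_a above 1 N or contact force between any of the fingers, the arm and rider_b above 1 N).
It fails at once if a bystander is moved by more than 30 mm (distance of any of tin, brush, knife from where it was at the start of the episode above 0.03 m).
It also fails if it takes over 48 s, if anything falls off the work surface, if the arm or the gripper's body presses on something with over 40 N, if the wrist force passes 120 N, or if a joint passes its speed limit or range.

### The arm

A 6-joint arm with a two-finger parallel gripper is mounted at the origin on the work surface. World frame = base frame: x ahead of the robot, y to its left, z up, the work surface at z = 0. Lengths are in m, angles in degrees, forces in N, time in s.
With the tool pointing down it reaches from about 0.275 to 0.975 m from the base axis. Payload 8.4 kg.
Tool frame: the origin (TCP) lies on the centre line of the jaws, within the pads' length; the fingertips stand 19 mm ahead of it and the grasp point (between the pads) is the TCP; z points along the fingers, y is the line along which they close (so a half turn about z gives the same grasp; the last joint's range is limited). The gripper opens to 92 mm and grips with 3 to 60 N. Pads are 20 mm wide; open, the fingers measure 128 mm over their backs; the gripper's body (75 mm by 189 mm) begins 69 mm behind the grasp point.
Start: joints at [-68.033, 20.225, 93.587, -0, 66.188, -0.138], TCP at [0.235, -0.579, 0.234] pointing down, gripper open.
Joint ranges: [-150.9, 150.9], [-52.94, 120.26], [3.33, 152.33], [-74.26, 254.26], [0, 154.13], [-172.89, 172.89]. Speed limits (degrees/s): [127.2, 127.2, 159.86, 180, 180, 180].

### API

Orientations are given as a 3x3 rotation matrix whose columns are the frame's x, y, z axes.
In Python, from cell import manip gives the robot as it stands.
- The arm moves only by the tool servo_tool, never from a script. Its arguments are lists of equal length, an entry for each row: "jaw": the opening, from 0 (shut) to 1 (fully open); "xyz": the shift along the tool's x, y, z in units of 40 mm (1.0 is 40 mm), a list of three; "turn": the turn, a rotation vector about the tool's x, y, z in units of 5 degrees (1.0 is 5 degrees), a list of three. In form: {"jaw": [jaw, ...], "xyz": [[x, y, z], ...], "turn": [[rx, ry, rz], ...]}. A call has exactly 5 rows; each row shifts and turns the commanded pose from where the row before left it, along the tool's axes as they then stand; what a row does not reach is not made up. A row lasts 1/8 s, in which the tool goes at most 62.5 mm and 10.7 degrees, less where a joint would pass 70% of its speed; a pose out of reach is approached as far as the arm can. A call is refused whole if a number of a shift passes 1 or a number of a turn 1, either way. A call with a gripper value outside its range is refused whole. The fingers move at their own pace and stop on an object; "force" is the grip in N (left out, the last holds). Time passes only in rows, so rows that do not move let the fingers close, or fill a call up. It gives the time, the measured TCP pose, the force, the opening and the grip force at its end, in the units of the state.
- manip.get_state(): the state, without advancing time (a new reading comes with each control period).
- manip.grab_frame(name): name is "scene" or "side" or "wrist"; returns (picture, depth): 420x560x3 uint8, red, green, blue; 420x560 float32, m along the optical axis (not along the pixel's ray), 0 where there is no reading.
- manip.camera_params(name): a dict with "intrinsics" (3x3 intrinsics, pixels), "k1" (the pictures are not rectified: a ray, as slopes to the right and down, at radius r is drawn at 1 + k1 r^2 times it, then the intrinsics apply), "T" (4x4, takes a point from camera to world coordinates). Camera axes: x right, y down, z forward; pixel columns grow to the right and rows downward; lengths in m; the calibration is good to about 2 mm. A picture is of the moment at which its call begins: read the wrist's pose just before it. camera_params takes no time and is no camera call; for the wrist camera it gives the pose at the moment of the call.
- manip.hand_in(): hands the job in; it is judged then, once.
The state is a dict: "time": time; "q": joint angles; "joint_vel": joint speeds; "joint_torque": joint torques, N m; "eef_pos": TCP position; "tool_rot": TCP orientation; "force": force on the tool from outside, world axes, zero at the start; "torque": the same for the moment, N m; "width": finger opening in m; "finger_force": force on a finger pad.
Only numpy, scipy, OpenCV 4.12 (cv2) and the standard library are available. Lean on these libraries where they do the work, as an engineer would, in place of code of your own. Each camera call takes 0.05 s, during which the arm holds its last target. There are 200 camera calls.

## Working session

There is one attempt and no reset: what is moved stays moved. The work goes in short steps, Python scripts to look and compute and a tool call to move; the robot and the scene stay as the last step left them, time stands still between calls to the robot, and variables do not carry over. Pictures are saved under pics/ and viewed, at most 10 in all, crops included, and the job is handed in when it is done.

Besides the shell and the picture viewer there is one more tool, called as name(argument=value, ...) on one line, values as JSON. servo_tool: Moves the arm, as the interface text tells. Its arguments: {"type":"object","properties":{"jaw":{"type":"array","items":{"type":"number"}},"xyz":{"type":"array","items":{"type":"array","items":{"type":"number"}}},"turn":{"type":"array","items":{"type":"array","items":{"type":"number"}}},"force":{"type":"number"}},"required":["jaw","xyz","turn"]}

```bash
mkdir -p pics; cat > h.py <<'E'
import numpy as np,cv2
from cell import manip
def grab(n,f=None):
    p=manip.camera_params(n); im,d=manip.grab_frame(n)
    if f: cv2.imwrite('pics/'+f,im[:,:,::-1])
    return im,d,p
def ray(p,u,v):
    K=np.array(p["intrinsics"]);k=p["k1"]
    a=np.array([(u-K[0,2])/K[0,0],(v-K[1,2])/K[1,1]]);s=a.copy()
    for _ in range(20): s=a/(1+k*(s@s))
    T=np.array(p["T"]);return T[:3,3],T[:3,:3]@np.array([s[0],s[1],1])
def onplane(p,u,v,z):
    o,r=ray(p,u,v);return o+r*(z-o[2])/r[2]
def bydepth(p,u,v,d):
    o,r=ray(p,u,v);return o+r*d[int(round(v)),int(round(u))]
E
python3 - <<'E'
from h import *
s=manip.get_state();print(s['time'],s['eef_pos'],s['width'],s['tool_rot'])
a=[grab(n)[0] for n in('scene','side','wrist')]
for n,i in zip('abc',a): cv2.imwrite(f'pics/{n}.png',i[:,:,::-1])
for n in('scene','side','wrist'): print(n,manip.camera_params(n)['T'].round(3).tolist() if hasattr(manip.camera_params(n)['T'],'round') else manip.camera_params(n)['T'])
E
ls
```

```text
0.0 [ 0.23500702 -0.57862724  0.23286107] 0.09184801004983198 [[ 9.26486095e-01  3.76328600e-01 -5.48552928e-04]
 [ 3.76328998e-01 -9.26485232e-01  1.26510468e-03]
 [-3.21311127e-05 -1.37853827e-03 -9.99999049e-01]]
scene [[0.396, 0.878, -0.271, 0.764], [0.918, -0.379, 0.115, -0.11], [-0.002, -0.294, -0.956, 1.015], [0.0, 0.0, 0.0, 1.0]]
side [[0.697, 0.682, -0.219, 0.682], [0.717, -0.663, 0.215, -0.172], [0.002, -0.307, -0.952, 0.927], [0.0, 0.0, 0.0, 1.0]]
wrist [[0.376, -0.898, -0.23, 0.301], [-0.927, -0.364, -0.092, -0.553], [-0.002, 0.248, -0.969, 0.383], [0.0, 0.0, 0.0, 1.0]]
h.py
pics
```

View pics/a.png

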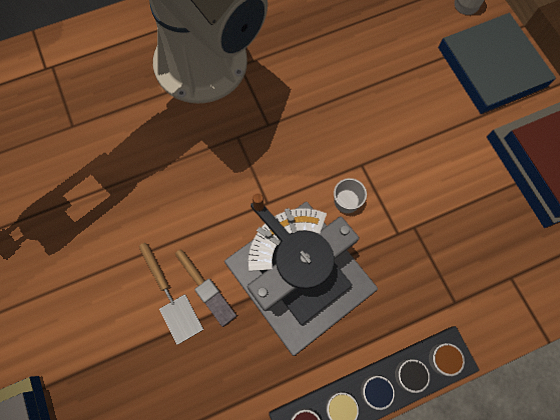

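View pics/b.png

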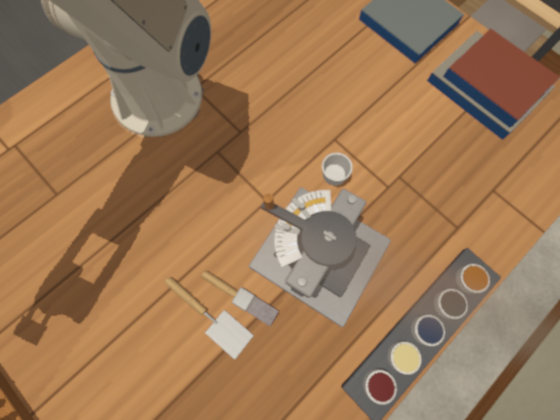

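The scene view shows the grip at (258,203), the cap and tab at (305,258), and the riders near (267,232) and (289,215). The side view has the grip at (268,200) and the cap at (328,238). Next I measure with depth.

```bash
python3 - <<'E'
from h import *
for n,box in(('scene',(220,180,400,360)),('side',(240,160,400,330))):
    im,d,p=grab(n)
    K=np.array(p["intrinsics"])
    vv,uu=np.mgrid[box[1]:box[3],box[0]:box[2]]
    P=np.array([bydepth(p,u,v,d) for u,v in zip(uu.ravel(),vv.ravel())])
    C=im[vv.ravel(),uu.ravel()].astype(int)
    z=P[:,2]
    for lo,hi in((.23,.25),(.199,.215),(.186,.198),(.176,.186),(.157,.17)):
        m=(z>lo)&(z<hi); print(n,lo,hi,m.sum(),P[m].mean(0).round(4),P[m].std(0).round(4))
    m=(z>.186)&(z<.198)
    # cap circle
    mask=m.reshape(vv.shape).astype(np.uint8)
    dt=cv2.distanceTransform(mask,cv2.DIST_L2,5);_,r,_,c=cv2.minMaxLoc(dt)
    print('cap',c[0]+box[0],c[1]+box[1],r,onplane(p,c[0]+box[0],c[1]+box[1],.192))
    m=(z>.23)&(z<.25); q=P[m]; print('griptop',q.min(0),q.max(0))
    m=(z>.155)&(z<.172)
    np.save(f'pics/{n}.npy',np.c_[P,C,uu.ravel(),vv.ravel()])
    b=im[box[1]:box[3],box[0]:box[2],::-1]
    if n=='scene': cv2.imwrite('pics/zoom.png',cv2.resize(b,(720,600),interpolation=cv2.INTER_CUBIC)[:600])
E
```

```text
scene 0.23 0.25 104 [ 0.4995 -0.0333  0.2401] [0.0053 0.005  0.0036]
scene 0.199 0.215 105 [ 0.6002 -0.0022  0.2053] [0.0508 0.0177 0.0038]
scene 0.186 0.198 3000 [0.6136 0.0023 0.192 ] [0.0421 0.0278 0.0016]
scene 0.176 0.186 202 [ 0.6073 -0.0127  0.1798] [0.0536 0.069  0.003 ]
scene 0.157 0.17 3555 [ 0.5974 -0.0061  0.1651] [0.0417 0.0706 0.0018]
cap 299 274 12.5906982421875 [ 0.64912451 -0.01509754  0.192     ]
griptop [ 0.48843802 -0.04229697  0.23006268] [ 0.50721101 -0.02356079  0.2462463 ]
side 0.23 0.25 95 [ 0.4982 -0.0342  0.2408] [0.005  0.0051 0.0035]
side 0.199 0.215 96 [ 0.5989 -0.0035  0.2055] [0.0513 0.0187 0.004 ]
side 0.186 0.198 2728 [0.6113 0.0009 0.1922] [0.0428 0.0278 0.0015]
side 0.176 0.186 201 [ 0.6009 -0.0167  0.1797] [0.0505 0.0692 0.0029]
side 0.157 0.17 3153 [ 0.5964 -0.0097  0.1653] [0.0415 0.0702 0.0016]
cap 334 252 11.996898651123047 [ 0.65331722 -0.00745153  0.192     ]
griptop [ 0.48814229 -0.04285282  0.2304349 ] [ 0.5064286  -0.02401599  0.2468809 ]
```

View pics/zoom.png

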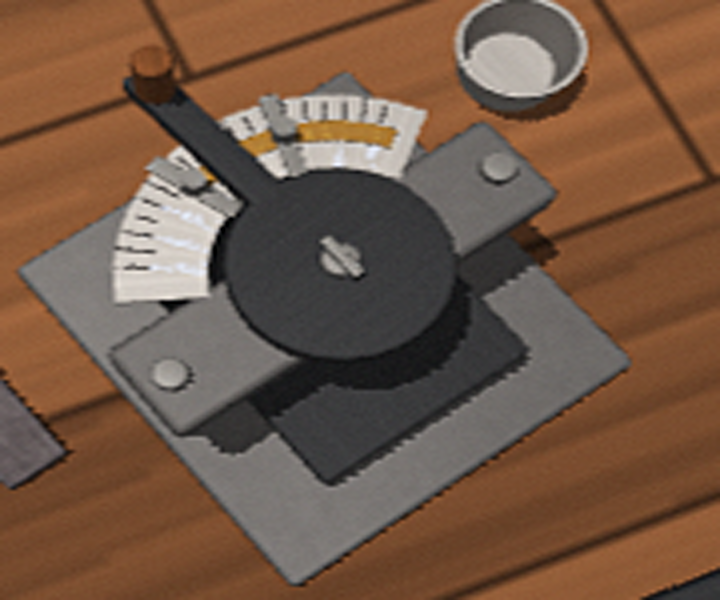

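The zoom shows the crosshead bolts at full-frame (345,230) and (262.5,292), the tab centre at (305,257), rider A's pin at about (269,233), and rider B's at about (291,216).

```bash
python3 - <<'E'
from h import *
from scipy.optimize import least_squares
p=manip.camera_params('scene')
b1=onplane(p,345,230.4,.168);b2=onplane(p,262.5,292.2,.168);t=onplane(p,305.3,257.1,.207)
print(b1,b2,np.linalg.norm(b1-b2),'mid',(b1+b2)/2,'tab',t)
yw=b1-b2;yaw=np.arctan2(-yw[0],yw[1]);print('press yaw',np.degrees(yaw))
for n in('scene','side'):
    A=np.load(f'pics/{n}.npy');P=A[:,:3]
    m=(P[:,2]>.186)&(P[:,2]<.198)
    q=P[m,:2]; h=cv2.convexHull(q.astype(np.float32))[:,0]
    h=h[np.linalg.norm(h-t[:2],axis=1)<.065]
    f=least_squares(lambda x:np.linalg.norm(h-x,axis=1)-.055,t[:2],loss='soft_l1',f_scale=.002)
    c=f.x; 
    m=(P[:,2]>.236)&(P[:,2]<.25); g=(P[m,:2].min(0)+P[m,:2].max(0))/2
    d=g-c;print(n,'axis',c,np.abs(f.fun).mean(),'grip',g,'R',np.linalg.norm(d),'ang',np.degrees(np.arctan2(-d[1],-d[0])),'handle-press',np.degrees(np.arctan2(-d[1],-d[0])-yaw))
E
```

```text
[0.60283656 0.10600048 0.168     ] [ 0.65001882 -0.08970597  0.168     ] 0.20131364367336238 mid [0.62642769 0.00814726 0.168     ] tab [0.62723675 0.0066714  0.207     ]
press yaw 13.554601546130824
scene axis [0.62583484 0.00712481] 0.0002923456575157845 grip [ 0.49773111 -0.0328843 ] R 0.13420616982072464 ang 17.344530363323866 handle-press 3.7899288171930414
side axis [0.62449868 0.00639912] 0.0003830441136098636 grip [ 0.49710064 -0.03335582] R 0.1334567918489998 ang 17.330693198686305 handle-press 3.7760916525554804
```

servo_tool(jaw=[1, 1, 1, 1, 1], xyz=[[0, 0, -1], [0.85, -0.9, -0.2], [0.85, -0.9, 0], [0.85, -0.9, 0], [0.85, -0.9, 0]], turn=[[0, 0, 0.95], [0, 0, 0], [0, 0, 0], [0, 0, 0], [0, 0, 0]], force=5)

```text
time: 0.88
eef_pos: [0.3225, -0.3996, 0.2816]
tool_rot: [[0.955, 0.298, 0.0], [0.298, -0.955, -0.0], [0.0, 0.0, -1.0]]
force: [0.9, -0.7, 0.1]
width: 0.0917
finger_force: 0.0
```

servo_tool(jaw=[1, 1, 1, 1, 1], xyz=[[0.85, -0.9, 0], [0.85, -0.9, 0], [0.85, -0.9, 0], [0.85, -0.9, 0], [0.85, -0.9, 0]], turn=[[0, 0, 0], [0, 0, 0], [0, 0, 0], [0, 0, 0], [0, 0, 0]])

```text
time: 1.5
eef_pos: [0.4311, -0.177, 0.2818]
tool_rot: [[0.955, 0.298, 0.001], [0.298, -0.955, -0.0], [0.0, 0.0, -1.0]]
force: [1.0, 0.1, 0.5]
width: 0.0919
finger_force: 0.0
```

servo_tool(jaw=[1, 1, 1, 1, 1], xyz=[[0.89, -0.98, 0], [0.89, -0.98, 0], [0.89, -0.98, 0], [0, 0, 0], [0, 0, 0]], turn=[[0, 0, 0], [0, 0, 0], [0, 0, 0], [0, 0, 0], [0, 0, 0]])

```text
time: 2.12
eef_pos: [0.4971, -0.0346, 0.2814]
tool_rot: [[0.954, 0.299, -0.001], [0.299, -0.954, -0.0], [-0.001, 0.0, -1.0]]
force: [0.0, -0.6, 0.3]
width: 0.0922
finger_force: 0.0
```

servo_tool(jaw=[1, 1, 1, 0.4, 0.3], xyz=[[0, -0.03, 0.75], [0, 0, 0.72], [0, 0, 0], [0, 0, 0], [0, 0, 0]], turn=[[0, 0, 0], [0, 0, 0], [0, 0, 0], [0, 0, 0], [0, 0, 0]])

```text
time: 2.75
eef_pos: [0.4978, -0.0337, 0.2241]
tool_rot: [[0.955, 0.298, 0.002], [0.298, -0.955, -0.0], [0.002, 0.001, -1.0]]
force: [-0.1, -0.8, -0.1]
width: 0.0738
finger_force: 0.0
```

servo_tool(jaw=[0.2, 0.15, 0.1, 0.1, 0.1], xyz=[[0, 0, 0], [0, 0, 0], [0, 0, 0], [0, 0, 0], [0, 0, 0]], turn=[[0, 0, 0], [0, 0, 0], [0, 0, 0], [0, 0, 0], [0, 0, 0]], force=8)

```text
time: 3.38
eef_pos: [0.4971, -0.0333, 0.2228]
tool_rot: [[0.954, 0.298, -0.0], [0.298, -0.954, 0.0], [-0.0, -0.0, -1.0]]
force: [-0.9, 0.2, -0.3]
width: 0.0239
finger_force: 0.0
```

servo_tool(jaw=[0.1, 0.1, 0.1, 0.1, 0.1], xyz=[[0, 0, 0], [0, 0, 0], [0, 0, 0], [0, 0.06, 0], [0, 0.06, 0]], turn=[[0, 0, 0], [0, 0, 0], [0, 0, 0], [0, 0, -0.2], [0, 0, -0.2]])

```text
time: 4.0
eef_pos: [0.4987, -0.038, 0.2227]
tool_rot: [[0.943, 0.333, 0.0], [0.333, -0.943, 0.0], [0.0, -0.0, -1.0]]
force: [0.5, 1.0, -1.4]
width: 0.0201
finger_force: 8.0
```

servo_tool(jaw=[0.1, 0.1, 0.1, 0.1, 0.1], xyz=[[0, 0.06, 0], [0, 0.06, 0], [0, 0.06, 0], [0, 0.02, 0], [0, 0, 0]], turn=[[0, 0, -0.2], [0, 0, -0.2], [0, 0, -0.2], [0, 0, -0.07], [0, 0, 0]])

```text
time: 4.62
eef_pos: [0.5016, -0.0455, 0.2228]
tool_rot: [[0.923, 0.386, 0.0], [0.386, -0.923, -0.0], [0.0, 0.0, -1.0]]
force: [2.4, 0.7, -3.2]
width: 0.0201
finger_force: 8.0
```

servo_tool(jaw=[0.1, 0.1, 0.1, 0.1, 0.1], xyz=[[0, 0.0125, 0], [0, 0.0125, 0], [0, 0.0125, 0], [0, 0.0125, 0], [0, 0, 0]], turn=[[0, 0, -0.043], [0, 0, -0.043], [0, 0, -0.043], [0, 0, -0.043], [0, 0, 0]])

```text
time: 5.25
eef_pos: [0.5023, -0.0472, 0.2228]
tool_rot: [[0.917, 0.4, 0.0], [0.4, -0.917, 0.0], [0.0, 0.0, -1.0]]
force: [3.2, 2.1, -3.7]
width: 0.0198
finger_force: 8.0
```

```bash
cat > f.py <<'E'
from h import *
F=[];T=[]
for _ in range(1):
    s=manip.get_state();R=np.array(s['tool_rot']);F.append(R.T@s['force']);T.append(s['joint_torque'])
print('tool-frame F',np.round(F,2),'ang',np.degrees(np.arctan2(R[1,0],R[0,0])),s['time'])
d=np.array(s['eef_pos'])[:2]-[.626,.0072];print('R',np.linalg.norm(d),'ang pos',np.degrees(np.arctan2(-d[1],-d[0])))
E
python3 f.py
```

```text
tool-frame F [[ 3.83 -0.67  3.73]] ang 23.56606141635852 5.25
R 0.13513819426107698 ang pos 23.737756231496913
```

servo_tool(jaw=[0.1, 0.1, 0.1, 0.1, 0.1], xyz=[[0.01, 0.0125, 0], [0.01, 0.0125, 0], [0, 0.0125, 0], [0, 0.0125, 0], [0, 0, 0]], turn=[[0, 0, -0.043], [0, 0, -0.043], [0, 0, -0.043], [0, 0, -0.043], [0, 0, 0]])

```text
time: 5.88
eef_pos: [0.5032, -0.0489, 0.2227]
tool_rot: [[0.91, 0.414, -0.001], [0.414, -0.91, -0.0], [-0.001, -0.0, -1.0]]
force: [-3.3, -0.9, 0.6]
width: 0.0196
finger_force: 8.0
```

```bash
python3 f.py
```

```text
tool-frame F [[-3.33 -0.54 -0.57]] ang 24.431146666377355 5.875
R 0.1350028782532895 ang pos 24.564751537911654
```

servo_tool(jaw=[0.1, 0.1, 0.1, 0.1, 0.1], xyz=[[-0.005, 0.0125, 0], [0, 0.0125, 0], [0, 0.0125, 0], [0, 0.0125, 0], [0, 0, 0]], turn=[[0, 0, -0.043], [0, 0, -0.043], [0, 0, -0.043], [0, 0, -0.043], [0, 0, 0]])

```text
time: 6.5
eef_pos: [0.5041, -0.0508, 0.2227]
tool_rot: [[0.904, 0.427, -0.001], [0.427, -0.904, -0.0], [-0.001, -0.0, -1.0]]
force: [-5.2, -1.1, 1.7]
width: 0.0197
finger_force: 8.0
```

servo_tool(jaw=[0.1, 0.1, 0.1, 0.1, 0.1], xyz=[[-0.007, 0.0125, 0], [0, 0.0125, 0], [0, 0.0125, 0], [0, 0.0125, 0], [0, 0, 0]], turn=[[0, 0, -0.043], [0, 0, -0.043], [0, 0, -0.043], [0, 0, -0.043], [0, 0, 0]])

```text
time: 7.12
eef_pos: [0.505, -0.0526, 0.2227]
tool_rot: [[0.898, 0.441, -0.0], [0.441, -0.898, -0.0], [-0.0, 0.0, -1.0]]
force: [-4.3, -2.4, -0.6]
width: 0.0198
finger_force: 8.0
```

servo_tool(jaw=[0.1, 0.1, 0.1, 0.1, 0.1], xyz=[[-0.007, 0.0125, 0], [0, 0.0125, 0], [0, 0.0125, 0], [0, 0.0125, 0], [0, 0, 0]], turn=[[0, 0, -0.043], [0, 0, -0.043], [0, 0, -0.043], [0, 0, -0.043], [0, 0, 0]])

```text
time: 7.75
eef_pos: [0.5059, -0.0544, 0.2228]
tool_rot: [[0.891, 0.454, 0.001], [0.454, -0.891, 0.0], [0.0, 0.0, -1.0]]
force: [0.7, -0.4, -3.0]
width: 0.0197
finger_force: 8.0
```

servo_tool(jaw=[0.1, 0.1, 0.1, 0.1, 0.1], xyz=[[0, 0.0125, 0], [0, 0.0125, 0], [0, 0.0125, 0], [0, 0.0125, 0], [0, 0, 0]], turn=[[0, 0, -0.043], [0, 0, -0.043], [0, 0, -0.043], [0, 0, -0.043], [0, 0, 0]])

```text
time: 8.38
eef_pos: [0.5068, -0.0562, 0.2228]
tool_rot: [[0.884, 0.467, 0.0], [0.467, -0.884, 0.0], [0.0, 0.0, -1.0]]
force: [2.7, 1.5, -4.8]
width: 0.0195
finger_force: 8.0
```

servo_tool(jaw=[0.1, 0.1, 0.1, 0.1, 0.1], xyz=[[0.004, 0.0125, 0], [0, 0.0125, 0], [0, 0.0125, 0], [0, 0.0125, 0], [0, 0, 0]], turn=[[0, 0, -0.043], [0, 0, -0.043], [0, 0, -0.043], [0, 0, -0.043], [0, 0, 0]])

```text
time: 9.0
eef_pos: [0.5077, -0.0579, 0.2228]
tool_rot: [[0.877, 0.481, 0.0], [0.481, -0.877, -0.0], [0.0, 0.0, -1.0]]
force: [1.9, 1.3, -5.4]
width: 0.0201
finger_force: 8.0
```

servo_tool(jaw=[0.1, 0.1, 0.1, 0.1, 0.1], xyz=[[0.004, 0.0125, 0], [0, 0.0125, 0], [0, 0.0125, 0], [0, 0.0125, 0], [0, 0, 0]], turn=[[0, 0, -0.043], [0, 0, -0.043], [0, 0, -0.043], [0, 0, -0.043], [0, 0, 0]])

```text
time: 9.62
eef_pos: [0.5087, -0.0597, 0.2228]
tool_rot: [[0.87, 0.494, -0.0], [0.494, -0.87, -0.0], [-0.0, 0.0, -1.0]]
force: [2.3, 0.9, -4.3]
width: 0.0195
finger_force: 8.0
```

servo_tool(jaw=[0.1, 0.1, 0.1, 0.1, 0.1], xyz=[[0.004, 0.0125, 0], [0, 0.0125, 0], [0, 0.0125, 0], [0, 0.0125, 0], [0, 0, 0]], turn=[[0, 0, -0.043], [0, 0, -0.043], [0, 0, -0.043], [0, 0, -0.043], [0, 0, 0]])

```text
time: 10.25
eef_pos: [0.5098, -0.0614, 0.2227]
tool_rot: [[0.862, 0.507, -0.0], [0.507, -0.862, -0.0], [-0.0, -0.0, -1.0]]
force: [-1.1, -0.0, -3.7]
width: 0.0197
finger_force: 8.0
```

servo_tool(jaw=[0.1, 0.1, 0.1, 0.1, 0.1], xyz=[[0, 0.0125, 0], [0, 0.0125, 0], [0, 0.0125, 0], [0, 0.0125, 0], [0, 0, 0]], turn=[[0, 0, -0.043], [0, 0, -0.043], [0, 0, -0.043], [0, 0, -0.043], [0, 0, 0]])

```text
time: 10.88
eef_pos: [0.5108, -0.0631, 0.2228]
tool_rot: [[0.854, 0.52, -0.0], [0.52, -0.854, -0.0], [-0.0, 0.0, -1.0]]
force: [-3.1, -1.3, -2.1]
width: 0.0199
finger_force: 8.0
```

servo_tool(jaw=[0.1, 0.1, 0.1, 0.1, 0.1], xyz=[[-0.004, 0.0125, 0], [0, 0.0125, 0], [0, 0.0125, 0], [0, 0.0125, 0], [0, 0, 0]], turn=[[0, 0, -0.043], [0, 0, -0.043], [0, 0, -0.043], [0, 0, -0.043], [0, 0, 0]])

```text
time: 11.5
eef_pos: [0.5119, -0.0648, 0.2228]
tool_rot: [[0.846, 0.532, 0.0], [0.532, -0.846, -0.0], [0.0, 0.0, -1.0]]
force: [-1.2, 0.4, -2.6]
width: 0.0199
finger_force: 8.0
```

servo_tool(jaw=[0.1, 0.1, 0.1, 0.1, 0.1], xyz=[[0, 0.01, 0], [0, 0.01, 0], [0, 0.01, 0], [0, 0.01, 0], [0, 0, 0]], turn=[[0, 0, -0.034], [0, 0, -0.034], [0, 0, -0.034], [0, 0, -0.034], [0, 0, 0]])

```text
time: 12.12
eef_pos: [0.5127, -0.0661, 0.2228]
tool_rot: [[0.84, 0.542, 0.0], [0.542, -0.84, -0.0], [0.0, 0.0, -1.0]]
force: [-0.5, -0.5, -3.2]
width: 0.0197
finger_force: 8.0
```

servo_tool(jaw=[0.1, 0.1, 0.1, 0.1, 0.1], xyz=[[0, 0.0125, 0], [0, 0.0125, 0], [0, 0.0125, 0], [0, 0.0125, 0], [0, 0, 0]], turn=[[0, 0, -0.043], [0, 0, -0.043], [0, 0, -0.043], [0, 0, -0.043], [0, 0, 0]])

```text
time: 12.75
eef_pos: [0.5139, -0.0678, 0.2228]
tool_rot: [[0.832, 0.555, 0.0], [0.555, -0.832, -0.0], [0.0, 0.0, -1.0]]
force: [-0.9, -0.3, -4.1]
width: 0.0195
finger_force: 8.0
```

t ≈ -0.25, still free.

servo_tool(jaw=[0.1, 0.1, 0.1, 0.1, 0.1], xyz=[[0, 0.0125, 0], [0, 0.0125, 0], [0, 0.0125, 0], [0, 0.0125, 0], [0, 0, 0]], turn=[[0, 0, -0.043], [0, 0, -0.043], [0, 0, -0.043], [0, 0, -0.043], [0, 0, 0]])

```text
time: 13.38
eef_pos: [0.5148, -0.0692, 0.2228]
tool_rot: [[0.823, 0.567, -0.0], [0.567, -0.823, 0.0], [-0.0, -0.0, -1.0]]
force: [-1.1, 3.3, -3.0]
width: 0.0197
finger_force: 8.0
```

servo_tool(jaw=[0.1, 0.1, 0.1, 0.1, 0.1], xyz=[[0, 0.01, 0], [0, 0.01, 0], [0, 0, 0], [0, 0, 0], [0, 0, 0]], turn=[[0, 0, -0.034], [0, 0, -0.034], [0, 0, 0], [0, 0, 0], [0, 0, 0]])

```text
time: 14.0
eef_pos: [0.5153, -0.0699, 0.2228]
tool_rot: [[0.82, 0.572, -0.0], [0.572, -0.82, 0.0], [0.0, -0.0, -1.0]]
force: [-3.1, 4.5, -1.5]
width: 0.0197
finger_force: 8.0
```

servo_tool(jaw=[0.1, 0.1, 0.1, 0.1, 0.1], xyz=[[0, 0.01, 0], [0, 0, 0], [0, 0, 0], [0, 0, 0], [0, 0, 0]], turn=[[0, 0, -0.034], [0, 0, 0], [0, 0, 0], [0, 0, 0], [0, 0, 0]])

```text
time: 14.62
eef_pos: [0.5155, -0.0702, 0.2228]
tool_rot: [[0.818, 0.575, -0.0], [0.575, -0.818, 0.0], [0.0, -0.0, -1.0]]
force: [-2.4, 4.6, -1.8]
width: 0.0197
finger_force: 8.0
```

```bash
python3 f.py
```

```text
tool-frame F [[ 0.67 -5.2   1.85]] ang 35.07159658014885 14.625
R 0.13494436417105032 ang pos 35.00966345243617
```

servo_tool(jaw=[0.1, 0.1, 0.1, 0.1, 0.1], xyz=[[0, 0.012, 0], [0, 0, 0], [0, 0, 0], [0, 0, 0], [0, 0, 0]], turn=[[0, 0, -0.034], [0, 0, 0], [0, 0, 0], [0, 0, 0], [0, 0, 0]])

```text
time: 15.25
eef_pos: [0.5157, -0.0705, 0.2228]
tool_rot: [[0.817, 0.577, -0.0], [0.577, -0.817, 0.0], [-0.0, -0.001, -1.0]]
force: [-3.5, 6.4, -1.8]
width: 0.0196
finger_force: 8.0
```

servo_tool(jaw=[0.1, 0.1, 0.1, 0.1, 0.1], xyz=[[0.002, -0.118, 0], [0.002, -0.118, 0], [0.002, -0.118, 0], [0.002, -0.118, 0], [0.002, -0.118, 0]], turn=[[0, 0, 0.4], [0, 0, 0.4], [0, 0, 0.4], [0, 0, 0.4], [0, 0, 0.4]])

```text
time: 15.88
eef_pos: [0.5043, -0.0511, 0.2228]
tool_rot: [[0.905, 0.426, 0.001], [0.426, -0.905, -0.001], [0.0, 0.002, -1.0]]
force: [-0.2, -0.6, -5.4]
width: 0.0195
finger_force: 8.0
```

```bash
python3 f.py
```

```text
tool-frame F [[-0.46  0.4   5.39]] ang 25.196205274462415 15.875
R 0.1349834636820332 ang pos 25.585698936444615
```

servo_tool(jaw=[0.1, 0.1, 0.1, 0.1, 0.1], xyz=[[0.002, -0.118, 0], [0.002, -0.118, 0], [0.002, -0.118, 0], [0.002, -0.118, 0], [0.002, -0.118, 0]], turn=[[0, 0, 0.4], [0, 0, 0.4], [0, 0, 0.4], [0, 0, 0.4], [0, 0, 0.4]])

```text
time: 16.5
eef_pos: [0.4958, -0.029, 0.2228]
tool_rot: [[0.965, 0.262, 0.0], [0.262, -0.965, -0.002], [-0.0, 0.002, -1.0]]
force: [-1.5, -0.7, -3.9]
width: 0.0198
finger_force: 8.0
```

servo_tool(jaw=[0.1, 0.1, 0.1, 0.1, 0.1], xyz=[[0.002, -0.118, 0], [0.002, -0.118, 0], [0.002, -0.118, 0], [0.002, -0.118, 0], [0, 0, 0]], turn=[[0, 0, 0.4], [0, 0, 0.4], [0, 0, 0.4], [0, 0, 0.4], [0, 0, 0]])

```text
time: 17.12
eef_pos: [0.4919, -0.0101, 0.2228]
tool_rot: [[0.992, 0.127, -0.0], [0.127, -0.992, -0.001], [-0.0, 0.001, -1.0]]
force: [-3.4, 0.2, -1.9]
width: 0.0199
finger_force: 8.0
```

```bash
python3 f.py
```

```text
tool-frame F [[-3.36 -0.59  1.88]] ang 7.2839465696001 17.125
R 0.13518984444329965 ang pos 7.3714802443400265
```

servo_tool(jaw=[0.1, 0.1, 0.1, 0.1, 0.1], xyz=[[-0.004, -0.05, 0], [0, -0.05, 0], [0, -0.05, 0], [0, -0.04, 0], [0, 0, 0]], turn=[[0, 0, 0.17], [0, 0, 0.17], [0, 0, 0.17], [0, 0, 0.136], [0, 0, 0]])

```text
time: 17.75
eef_pos: [0.4911, -0.0021, 0.2228]
tool_rot: [[0.998, 0.07, -0.0], [0.07, -0.998, 0.0], [-0.0, -0.0, -1.0]]
force: [-2.7, 0.3, -2.5]
width: 0.0197
finger_force: 8.0
```

servo_tool(jaw=[0.1, 0.1, 0.1, 0.1, 0.1], xyz=[[0, -0.0125, 0], [0, -0.0125, 0], [0, -0.0125, 0], [0, -0.0125, 0], [0, 0, 0]], turn=[[0, 0, 0.043], [0, 0, 0.043], [0, 0, 0.043], [0, 0, 0.043], [0, 0, 0]])

```text
time: 18.38
eef_pos: [0.491, -0.0002, 0.2228]
tool_rot: [[0.998, 0.055, -0.0], [0.055, -0.998, 0.0], [-0.0, -0.0, -1.0]]
force: [-3.4, -0.6, -2.2]
width: 0.0199
finger_force: 8.0
```

servo_tool(jaw=[0.1, 0.1, 0.1, 0.1, 0.1], xyz=[[-0.004, -0.0125, 0], [0, -0.0125, 0], [0, -0.0125, 0], [0, -0.0125, 0], [0, 0, 0]], turn=[[0, 0, 0.043], [0, 0, 0.043], [0, 0, 0.043], [0, 0, 0.043], [0, 0, 0]])

```text
time: 19.0
eef_pos: [0.4908, 0.0018, 0.2228]
tool_rot: [[0.999, 0.04, 0.0], [0.04, -0.999, 0.0], [0.0, -0.0, -1.0]]
force: [-0.8, 0.1, -3.3]
width: 0.0198
finger_force: 8.0
```

servo_tool(jaw=[0.1, 0.1, 0.1, 0.1, 0.1], xyz=[[0, -0.0125, 0], [0, -0.0125, 0], [0, -0.0125, 0], [0, -0.0125, 0], [0, 0, 0]], turn=[[0, 0, 0.043], [0, 0, 0.043], [0, 0, 0.043], [0, 0, 0.043], [0, 0, 0]])

```text
time: 19.62
eef_pos: [0.4908, 0.0038, 0.2228]
tool_rot: [[1.0, 0.025, 0.0], [0.025, -1.0, 0.0], [0.0, -0.0, -1.0]]
force: [-0.6, 0.2, -5.2]
width: 0.0197
finger_force: 8.0
```

servo_tool(jaw=[0.1, 0.1, 0.1, 0.1, 0.1], xyz=[[0, -0.0125, 0], [0, -0.0125, 0], [0, -0.0125, 0], [0, -0.0125, 0], [0, 0, 0]], turn=[[0, 0, 0.043], [0, 0, 0.043], [0, 0, 0.043], [0, 0, 0.043], [0, 0, 0]])

```text
time: 20.25
eef_pos: [0.4907, 0.0058, 0.2228]
tool_rot: [[1.0, 0.01, 0.0], [0.01, -1.0, 0.0], [0.0, -0.0, -1.0]]
force: [-0.0, 0.0, -4.6]
width: 0.0197
finger_force: 8.0
```

servo_tool(jaw=[0.1, 0.1, 0.1, 0.1, 0.1], xyz=[[0, -0.0125, 0], [0, -0.0125, 0], [0, -0.0125, 0], [0, -0.0125, 0], [0, 0, 0]], turn=[[0, 0, 0.043], [0, 0, 0.043], [0, 0, 0.043], [0, 0, 0.043], [0, 0, 0]])

```text
time: 20.88
eef_pos: [0.4907, 0.0078, 0.2228]
tool_rot: [[1.0, -0.005, 0.0], [-0.005, -1.0, 0.0], [0.0, -0.0, -1.0]]
force: [0.3, -0.0, -4.8]
width: 0.0197
finger_force: 8.0
```

servo_tool(jaw=[0.1, 0.1, 0.1, 0.1, 0.1], xyz=[[0, -0.0125, 0], [0, -0.0125, 0], [0, -0.0125, 0], [0, -0.0125, 0], [0, 0, 0]], turn=[[0, 0, 0.043], [0, 0, 0.043], [0, 0, 0.043], [0, 0, 0.043], [0, 0, 0]])

```text
time: 21.5
eef_pos: [0.4907, 0.0098, 0.2228]
tool_rot: [[1.0, -0.02, 0.0], [-0.02, -1.0, 0.0], [0.0, -0.0, -1.0]]
force: [-1.0, -0.1, -5.7]
width: 0.0203
finger_force: 8.0
```

servo_tool(jaw=[0.1, 0.1, 0.1, 0.1, 0.1], xyz=[[0, -0.0125, 0], [0, -0.0125, 0], [0, -0.0125, 0], [0, -0.0125, 0], [0, 0, 0]], turn=[[0, 0, 0.043], [0, 0, 0.043], [0, 0, 0.043], [0, 0, 0.043], [0, 0, 0]])

```text
time: 22.12
eef_pos: [0.4907, 0.0118, 0.2228]
tool_rot: [[0.999, -0.035, 0.0], [-0.035, -0.999, 0.0], [0.0, -0.0, -1.0]]
force: [-0.7, -0.3, -5.0]
width: 0.0201
finger_force: 8.0
```

servo_tool(jaw=[0.1, 0.1, 0.1, 0.1, 0.1], xyz=[[0, -0.0125, 0], [0, -0.0125, 0], [0, -0.0125, 0], [0, -0.0125, 0], [0, 0, 0]], turn=[[0, 0, 0.043], [0, 0, 0.043], [0, 0, 0.043], [0, 0, 0.043], [0, 0, 0]])

```text
time: 22.75
eef_pos: [0.4908, 0.0138, 0.2228]
tool_rot: [[0.999, -0.05, -0.0], [-0.05, -0.999, 0.0], [-0.0, -0.0, -1.0]]
force: [0.6, 0.7, -4.6]
width: 0.0197
finger_force: 8.0
```

servo_tool(jaw=[0.1, 0.1, 0.1, 0.1, 0.1], xyz=[[0, -0.0125, 0], [0, -0.0125, 0], [0, -0.0125, 0], [0, -0.0125, 0], [0, 0, 0]], turn=[[0, 0, 0.043], [0, 0, 0.043], [0, 0, 0.043], [0, 0, 0.043], [0, 0, 0]])

```text
time: 23.38
eef_pos: [0.4909, 0.0158, 0.2228]
tool_rot: [[0.998, -0.065, 0.0], [-0.065, -0.998, 0.0], [-0.0, -0.0, -1.0]]
force: [1.2, -0.5, -5.0]
width: 0.02
finger_force: 8.0
```

servo_tool(jaw=[0.1, 0.1, 0.1, 0.1, 0.1], xyz=[[0, -0.0125, 0], [0, -0.0125, 0], [0, -0.0125, 0], [0, -0.0125, 0], [0, 0, 0]], turn=[[0, 0, 0.043], [0, 0, 0.043], [0, 0, 0.043], [0, 0, 0.043], [0, 0, 0]])

```text
time: 24.0
eef_pos: [0.4911, 0.0178, 0.2228]
tool_rot: [[0.997, -0.08, -0.0], [-0.08, -0.997, 0.0], [-0.0, -0.0, -1.0]]
force: [0.0, 0.5, -5.3]
width: 0.0198
finger_force: 8.0
```

servo_tool(jaw=[0.1, 0.1, 0.1, 0.1, 0.1], xyz=[[0, -0.0125, 0], [0, -0.0125, 0], [0, -0.0125, 0], [0, -0.0125, 0], [0, 0, 0]], turn=[[0, 0, 0.043], [0, 0, 0.043], [0, 0, 0.043], [0, 0, 0.043], [0, 0, 0]])

```text
time: 24.62
eef_pos: [0.4912, 0.0198, 0.2228]
tool_rot: [[0.995, -0.095, -0.0], [-0.095, -0.995, 0.0], [-0.0, -0.0, -1.0]]
force: [-0.2, 0.4, -4.2]
width: 0.0196
finger_force: 8.0
```

servo_tool(jaw=[0.1, 0.1, 0.1, 0.1, 0.1], xyz=[[0, -0.0125, 0], [0, -0.0125, 0], [0, -0.0125, 0], [0, -0.0125, 0], [0, 0, 0]], turn=[[0, 0, 0.043], [0, 0, 0.043], [0, 0, 0.043], [0, 0, 0.043], [0, 0, 0]])

```text
time: 25.25
eef_pos: [0.4914, 0.0218, 0.2228]
tool_rot: [[0.994, -0.11, -0.0], [-0.11, -0.994, 0.0], [-0.0, -0.0, -1.0]]
force: [0.1, 0.5, -4.4]
width: 0.0196
finger_force: 8.0
```

servo_tool(jaw=[0.1, 0.1, 0.1, 0.1, 0.1], xyz=[[0, -0.0125, 0], [0, -0.0125, 0], [0, -0.0125, 0], [0, -0.0125, 0], [0, 0, 0]], turn=[[0, 0, 0.043], [0, 0, 0.043], [0, 0, 0.043], [0, 0, 0.043], [0, 0, 0]])

```text
time: 25.88
eef_pos: [0.4916, 0.0238, 0.2228]
tool_rot: [[0.992, -0.125, -0.0], [-0.125, -0.992, 0.0], [-0.0, -0.0, -1.0]]
force: [-0.4, 0.1, -4.1]
width: 0.0197
finger_force: 8.0
```

servo_tool(jaw=[0.1, 0.1, 0.1, 0.1, 0.1], xyz=[[0, -0.0125, 0], [0, -0.0125, 0], [0, -0.0125, 0], [0, -0.0125, 0], [0, 0, 0]], turn=[[0, 0, 0.043], [0, 0, 0.043], [0, 0, 0.043], [0, 0, 0.043], [0, 0, 0]])

```text
time: 26.5
eef_pos: [0.4919, 0.0257, 0.2228]
tool_rot: [[0.99, -0.14, -0.0], [-0.14, -0.99, 0.0], [-0.0, -0.0, -1.0]]
force: [-1.4, 1.0, -4.2]
width: 0.0198
finger_force: 8.0
```

servo_tool(jaw=[0.1, 0.1, 0.1, 0.1, 0.1], xyz=[[0, -0.0125, 0], [0, -0.0125, 0], [0, -0.0125, 0], [0, -0.0125, 0], [0, 0, 0]], turn=[[0, 0, 0.043], [0, 0, 0.043], [0, 0, 0.043], [0, 0, 0.043], [0, 0, 0]])

```text
time: 27.12
eef_pos: [0.4922, 0.0277, 0.2228]
tool_rot: [[0.988, -0.154, -0.0], [-0.154, -0.988, 0.0], [-0.0, -0.0, -1.0]]
force: [-1.4, -0.1, -3.7]
width: 0.0199
finger_force: 8.0
```

servo_tool(jaw=[0.1, 0.1, 0.1, 0.1, 0.1], xyz=[[0, -0.0125, 0], [0, -0.0125, 0], [0, -0.0125, 0], [0, -0.0125, 0], [0, 0, 0]], turn=[[0, 0, 0.043], [0, 0, 0.043], [0, 0, 0.043], [0, 0, 0.043], [0, 0, 0]])

```text
time: 27.75
eef_pos: [0.4925, 0.0297, 0.2228]
tool_rot: [[0.986, -0.169, -0.0], [-0.169, -0.986, 0.0], [-0.0, -0.0, -1.0]]
force: [-1.9, -0.0, -3.3]
width: 0.0198
finger_force: 8.0
```

servo_tool(jaw=[0.1, 0.1, 0.1, 0.1, 0.1], xyz=[[0, -0.0125, 0], [0, -0.0125, 0], [0, -0.0125, 0], [0, -0.0125, 0], [0, 0, 0]], turn=[[0, 0, 0.043], [0, 0, 0.043], [0, 0, 0.043], [0, 0, 0.043], [0, 0, 0]])

```text
time: 28.38
eef_pos: [0.4928, 0.0315, 0.2227]
tool_rot: [[0.983, -0.184, -0.0], [-0.184, -0.983, -0.0], [-0.0, 0.0, -1.0]]
force: [-2.1, -0.4, -1.7]
width: 0.0198
finger_force: 8.0
```

servo_tool(jaw=[0.1, 0.1, 0.1, 0.1, 0.1], xyz=[[0, -0.01, 0], [0, -0.01, 0], [0, -0.01, 0], [0, 0, 0], [0, 0, 0]], turn=[[0, 0, 0.034], [0, 0, 0.034], [0, 0, 0.034], [0, 0, 0], [0, 0, 0]])

```text
time: 29.0
eef_pos: [0.493, 0.0326, 0.2228]
tool_rot: [[0.981, -0.193, -0.0], [-0.193, -0.981, -0.0], [-0.0, 0.0, -1.0]]
force: [-3.8, -2.8, -3.0]
width: 0.0194
finger_force: 8.0
```

servo_tool(jaw=[0.1, 0.1, 0.1, 0.1, 0.1], xyz=[[-0.003, -0.01, 0], [0, -0.01, 0], [0, 0, 0], [0, 0, 0], [0, 0, 0]], turn=[[0, 0, 0.034], [0, 0, 0.034], [0, 0, 0], [0, 0, 0], [0, 0, 0]])

```text
time: 29.62
eef_pos: [0.4931, 0.0333, 0.2227]
tool_rot: [[0.98, -0.199, -0.0], [-0.199, -0.98, -0.0], [0.0, 0.0, -1.0]]
force: [-3.0, -5.0, -2.3]
width: 0.0195
finger_force: 8.0
```

servo_tool(jaw=[0.1, 0.1, 0.1, 0.1, 0.1], xyz=[[0, -0.015, 0], [0, 0, 0], [0, 0, 0], [0, 0, 0], [0, 0, 0]], turn=[[0, 0, 0.05], [0, 0, 0], [0, 0, 0], [0, 0, 0], [0, 0, 0]])

```text
time: 30.25
eef_pos: [0.4932, 0.0338, 0.2228]
tool_rot: [[0.979, -0.203, -0.0], [-0.203, -0.979, -0.001], [0.0, 0.001, -1.0]]
force: [-3.6, -5.9, -2.3]
width: 0.02
finger_force: 8.0
```

```bash
python3 f.py
```

```text
tool-frame F [[-2.32  6.49  2.3 ]] ang -11.705449700762228 30.25
R 0.13542694636955277 ang pos -11.310560354955712
```

servo_tool(jaw=[0.1, 0.1, 0.1, 0.1, 0.1], xyz=[[0, 0.138, 0], [0.003, 0.138, 0], [0.003, 0.138, 0], [0.003, 0.138, 0], [0.003, 0.138, 0]], turn=[[0, 0, -0.47], [0, 0, -0.47], [0, 0, -0.47], [0, 0, -0.47], [0, 0, -0.47]])

```text
time: 30.88
eef_pos: [0.4907, 0.0072, 0.2228]
tool_rot: [[1.0, 0.002, 0.001], [0.002, -1.0, 0.001], [0.001, -0.001, -1.0]]
force: [-1.2, 0.6, -4.1]
width: 0.0198
finger_force: 8.0
```

servo_tool(jaw=[0.1, 0.1, 0.1, 0.1, 0.1], xyz=[[0.003, 0.138, 0], [0.003, 0.138, 0], [0.003, 0.138, 0], [0.003, 0.138, 0], [0, 0, 0]], turn=[[0, 0, -0.47], [0, 0, -0.47], [0, 0, -0.47], [0, 0, -0.47], [0, 0, 0]])

```text
time: 31.5
eef_pos: [0.4927, -0.0151, 0.2228]
tool_rot: [[0.987, 0.163, 0.001], [0.163, -0.987, 0.001], [0.001, -0.0, -1.0]]
force: [-0.7, -0.4, -5.8]
width: 0.0203
finger_force: 8.0
```

```bash
python3 f.py
```

```text
tool-frame F [[-0.74  0.28  5.79]] ang 9.39405306666144 31.5
R 0.13519578844293542 ang pos 9.51104734021945
```

servo_tool(jaw=[0.1, 0.1, 0.1, 0.1, 0.1], xyz=[[0.001, 0.07, 0], [0.001, 0.07, 0], [0, 0, 0], [0, 0, 0], [0, 0, 0]], turn=[[0, 0, -0.24], [0, 0, -0.24], [0, 0, 0], [0, 0, 0], [0, 0, 0]])

```text
time: 32.12
eef_pos: [0.4937, -0.0207, 0.2228]
tool_rot: [[0.979, 0.205, 0.001], [0.205, -0.979, 0.0], [0.001, 0.0, -1.0]]
force: [3.4, 0.0, -9.1]
width: 0.02
finger_force: 8.0
```

servo_tool(jaw=[0.4, 0.6, 0.8, 0.8, 0.8], xyz=[[0, 0, 0], [0, 0, 0], [0, 0, 0], [0, 0, 0], [0, 0, 0]], turn=[[0, 0, 0], [0, 0, 0], [0, 0, 0], [0, 0, 0], [0, 0, 0]])

```text
time: 32.75
eef_pos: [0.4933, -0.0207, 0.2228]
tool_rot: [[0.979, 0.205, 0.0], [0.205, -0.979, 0.0], [0.0, -0.0, -1.0]]
force: [0.6, -0.1, 0.3]
width: 0.0675
finger_force: 0.0
```

```bash
python3 - <<'E'
from h import *
im,d,p=grab('scene');im2,d2,p2=grab('side')
cv2.imwrite('pics/m.png',np.hstack([cv2.resize(i[y:y+130,x:x+130,::-1],(400,400),interpolation=cv2.INTER_CUBIC) for i,x,y in((im,235,175),(im2,250,160))]))
E
python3 f.py
```

```text
tool-frame F [[ 0.55  0.7  -0.24]] ang 11.838971554003685 32.85
R 0.13565065346068064 ang pos 11.888522307895522
```

View pics/m.png

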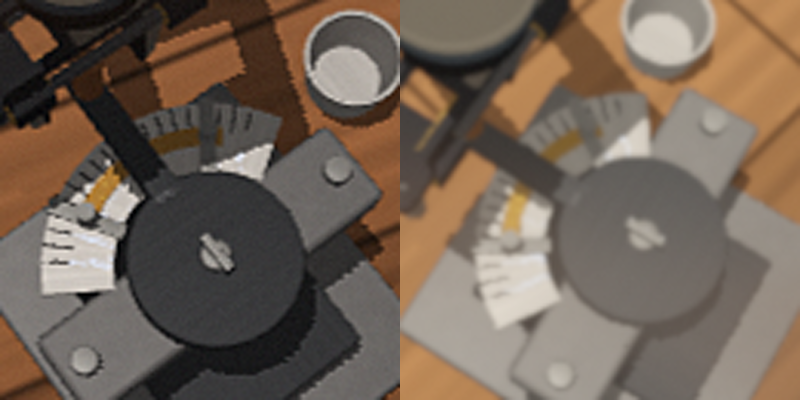

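The riders show at left-crop (87,212) and about (207,130), with the bar between them. I lift clear, then check the angles.

servo_tool(jaw=[0.8, 0.8, 0.8, 0.8, 0.8], xyz=[[0, 0, -0.8], [0, 0, -1], [-1, 0, -0.5], [-1, 0, 0], [-1, 0, 0]], turn=[[0, 0, 0], [0, 0, 0], [0, 0, 0], [0, 0, 0], [0, 0, 0]])

```text
time: 33.48
eef_pos: [0.3747, -0.0455, 0.315]
tool_rot: [[0.979, 0.206, 0.001], [0.206, -0.979, -0.0], [0.0, 0.0, -1.0]]
force: [0.6, 0.0, 0.1]
width: 0.0734
finger_force: 0.0
```

servo_tool(jaw=[0.8, 0.8, 0.8, 0.8, 0.8], xyz=[[0, 1, 0], [0, 1, 0], [0, 1, 0], [0, 1, 0], [0, 0, 0]], turn=[[0, 0, 0], [0, 0, 0], [0, 0, 0], [0, 0, 0], [0, 0, 0]])

```text
time: 34.1
eef_pos: [0.4089, -0.2039, 0.3146]
tool_rot: [[0.979, 0.203, -0.0], [0.203, -0.979, -0.0], [-0.0, 0.0, -1.0]]
force: [0.3, 0.3, -0.1]
width: 0.0734
finger_force: 0.0
```

```bash
python3 - <<'E'
from h import *
im,d,p=grab('scene')
b=im[180:310,230:360,::-1];cv2.imwrite('pics/e.png',cv2.resize(b,(600,600),interpolation=cv2.INTER_CUBIC))
C=np.array([.626,.0072])
P=np.array([np.r_[bydepth(p,u,v,d),u,v] for v in range(180,300) for u in range(220,360)])
rel=P[:,:2]-C;r=np.linalg.norm(rel,axis=1);a=np.degrees(np.arctan2(-rel[:,1],-rel[:,0]))
m=(P[:,2]>.232)&(P[:,2]<.25);g=(P[m,:2].min(0)+P[m,:2].max(0))/2-C;print('grip',g+C,np.linalg.norm(g),np.degrees(np.arctan2(-g[1],-g[0])))
m=(P[:,2]>.181)&(P[:,2]<.194)&(r>.075)&(r<.095)&(abs(a)<60)
h,e=np.histogram(a[m],np.arange(-40,62,3));print(list(zip(e[:-1],h)))
for s in(a[m]>25,a[m]<0):print('rider',a[m][s].mean(),s.sum(),r[m][s].mean(),P[m][s].mean(0))
E
```

```text
grip [ 0.49513754 -0.0214095 ] 0.13395330277671583 12.332123229619091
[(np.int64(-40), np.int64(0)), (np.int64(-37), np.int64(0)), (np.int64(-34), np.int64(0)), (np.int64(-31), np.int64(0)), (np.int64(-28), np.int64(0)), (np.int64(-25), np.int64(19)), (np.int64(-22), np.int64(12)), (np.int64(-19), np.int64(4)), (np.int64(-16), np.int64(0)), (np.int64(-13), np.int64(0)), (np.int64(-10), np.int64(0)), (np.int64(-7), np.int64(0)), (np.int64(-4), np.int64(0)), (np.int64(-1), np.int64(0)), (np.int64(2), np.int64(1)), (np.int64(5), np.int64(17)), (np.int64(8), np.int64(18)), (np.int64(11), np.int64(23)), (np.int64(14), np.int64(20)), (np.int64(17), np.int64(20)), (np.int64(20), np.int64(0)), (np.int64(23), np.int64(0)), (np.int64(26), np.int64(0)), (np.int64(29), np.int64(0)), (np.int64(32), np.int64(0)), (np.int64(35), np.int64(0)), (np.int64(38), np.int64(0)), (np.int64(41), np.int64(4)), (np.int64(44), np.int64(13)), (np.int64(47), np.int64(15)), (np.int64(50), np.int64(3)), (np.int64(53), np.int64(0)), (np.int64(56), np.int64(0))]
rider 46.87097350552003 35 0.08463098187708931 [ 5.68173604e-01 -5.45137477e-02  1.87437851e-01  2.62571429e+02
  2.43771429e+02]
rider -21.743773275883015 35 0.08391788822165483 [5.48104984e-01 3.82708948e-02 1.87634614e-01 3.02657143e+02
 2.16057143e+02]
```

View pics/e.png

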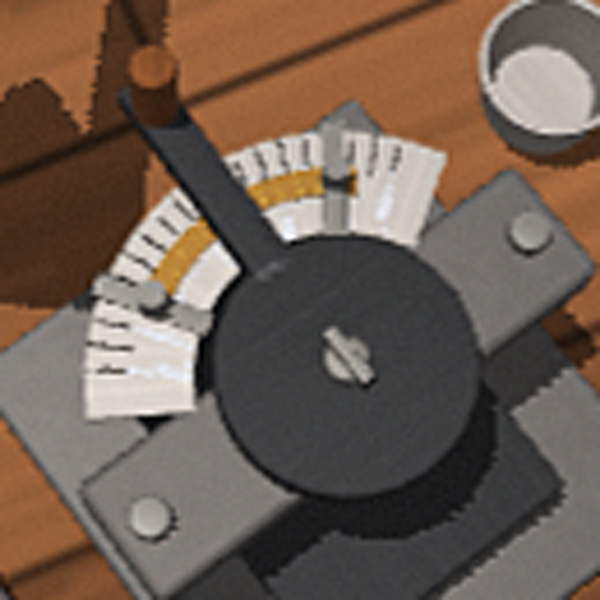

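The rider pins at 46.9° and -21.7° put the middle at 12.6°. The grip is at 12.3°, less than 1 mm off, and the arm is clear.

```bash
python3 -c "
from cell import manip
print(manip.hand_in())"
```

```text
the job is handed in; nothing more can be done
None
```

I pushed the handle against the screw both ways at about 7 N, left the grip less than 1 mm (as measured) from the middle between the riders, let go, and handed the job in at about 34 s; no verdict was returned.

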